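# Hang the tip basket to dry and hold the air lever half-way

## Task

Dry the rinsed instrument tips: pick up the small wire basket by the black grip on its bail, keep it upright, and hang it by the bail on the hook of the drying stand, letting go of it so that it hangs free and still. Then press the spring-loaded air lever of the bench valve half-way down, so that the lever is level (gentle air), with the fingers, and finish while still holding it there: the lever springs up if let go. Leave the bottle, the jar and the lens case where they are.

Things in the scene. Friction and masses are not known exactly. Their poses are not given: they have to be found in the camera images.
- basket_grip (a point): Centre of the black plastic grip block on top of the basket's bail: 24 mm along basket x, 12 mm along basket y (pinch it along y), 50 mm tall. It lies 155 mm above the basket's underside on its centre line. The axes are the basket's: z up, the bail lies in the y-z plane.
- basket_bail (a point): Underside of the top of the bail, at its middle: the point that rests on the hook; 30 mm below basket_grip and 125 mm above the basket's underside. The bail is a rigid steel wire 6 mm thick shaped like a gable: it rises from the basket's rim at y = +-34 mm, and its two sloping top arms meet here, under the grip block. The opening under it is 75 mm high (from the 50 mm high rim up to this point) and about 60 mm wide along y, open towards +x and -x.
- basket: Small loose round wire basket (rigid, 72 mm across, 50 mm high, with the bail and grip block 180 mm high in all, 0.18 to 0.35 kg) with three small clear instrument tips fixed in it; origin at the centre of its underside, z up. Stands on the table at the start.
- stand: Fixed drying stand: white foot 170 x 130 x 24 mm, 20 mm thick upright steel column 226 mm high, J-shaped steel hook that reaches from near the column's top in the stand's -x direction (roughly towards the robot). Origin under the column, on the table; z up.
- hook_seat (a point): Top of the 8 mm thick hook rod in the middle of its 22 mm long level seat, 75 mm from the column's axis and 200 mm above the table. Axes are the stand's: -x points out along the hook to its tip. The upturned tip ends 27 mm out from this point along -x and its top is 22 mm higher than this point; on the column side the rod climbs 12 mm within 25 mm of this point and goes on, rising gently, to the column.
- valve: Fixed bench air valve: grey housing 110 x 70 x 42 mm with two aluminium ears (top 86 mm above the table) that carry the lever's pivot; origin at the centre of its underside, z up. The pivot is at x = +35 mm, 75 mm above the table; the lever points to the valve's -x.
- lever (a joint): Angle of the spring lever in rad: 0 up (at rest, tilted 0.25 rad above level), 0.25 level = half-way, 0.5 fully down on the stop. It springs back: pushing down on the pad takes about 4 N to start, 8 N at level and 12 N at the bottom.
- lever_pad (a point): Centre of the top face of the black pad (44 mm along the lever, 42 mm wide) at the end of the lever, 105 mm from the pivot. It moves with the lever: 113 mm above the table at rest, 85 mm when level (then 70 mm from the valve's origin along its -x), 57 mm at the bottom. Its axes turn with the lever; level with the valve's axes at half-way.
- bottle: Bystander: white plastic bottle, 68 mm across, 170 mm high; origin at its underside.
- jar: Bystander: glass jar with a steel cap, 72 mm across, 85 mm high; origin at its underside.
- case: Bystander: closed black lens case 75 x 130 x 34 mm lying flat; origin at its underside.

How it is judged (in metres and radians):
On the way, in this order (a step that is already met when the one before it is completed fails the run):
1. the basket hangs by its bail on the hook, let go and still (contact force between basket and stand above 0.6 N and horizontal distance between basket_bail and hook_seat below 0.02 m and z of basket_bail in the frame of hook_seat between -0.006 and 0.012 m and angle between basket's own z axis and vertical below 0.3 rad and contact force between basket and the fingers below 0.05 N and contact force between basket and the arm below 0.05 N and linear speed of basket below 0.08 m/s), for 0.3 s.
2. the lever is held level by the fingers while the basket hangs (all of step 1 and value of joint lever between 0.16 and 0.34 rad and contact force between valve and the fingers above 3 N), for 0.3 s.
At the end, for the whole second after the job is handed in: Fingers hold the lever at 0.16 to 0.34 rad with over 3 N, steady, while the basket hangs free and still on the hook: bail within 20 mm of the seat, within 0.3 rad of upright, touched by neither fingers nor arm; bottle, jar and case upright and within 30 mm of where they were (all of step 2 and velocity of joint lever between -0.1 and 0.1 rad/s and distance of each of bottle, jar, case from where it was at the start of the episode below 0.03 m and angle between each of bottle, jar, case's own z axis and vertical below 0.2 rad); the arm keeps its last pose, push and grip.
It fails at once if the basket is tipped over 0.8 rad (angle between basket's own z axis and vertical above 0.8 rad).
It fails at once if the bottle is disturbed (distance of bottle from where it was at the start of the episode above 0.03 m or angle between bottle's own z axis and vertical above 0.5 rad).
It fails at once if the jar is disturbed (distance of jar from where it was at the start of the episode above 0.03 m or angle between jar's own z axis and vertical above 0.5 rad).
It fails at once if the case is disturbed (distance of case from where it was at the start of the episode above 0.03 m or angle between case's own z axis and vertical above 0.5 rad).
It also fails if it takes over 51 s, if anything falls off the work surface, if the arm or the gripper's body presses on something with over 40 N, if the wrist force passes 120 N, or if a joint passes its speed limit or range.

## Robot

A 7-joint arm with a two-finger parallel gripper is mounted at the origin on the work surface. World frame = base frame: x ahead of the robot, y to its left, z up, the work surface at z = 0. Lengths are in m, angles in degrees, forces in N, time in s.
With the tool pointing down it reaches from about 0.4 to 0.925 m from the base axis. Payload 4.1 kg.
Tool frame: the origin (TCP) lies between the finger pads; the fingertips stand 25 mm ahead of it and the grasp point (between the pads) lies 6 mm ahead of it (tip_reach is the z of the fingertips in the tool frame, in m); z points along the fingers, y is the direction in which the jaws open and shut (so a half turn about z gives the same grasp; the last joint's range is limited). The gripper opens to 85 mm and grips with 20 to 120 N. Pads are 22 mm wide; open, the fingers measure 114 mm over their backs; the gripper's body (76 mm by 85 mm) begins 54 mm behind the grasp point. The pads swing forward as they close: fully open they stand 13 mm farther back than shut.
Start: joints at [63.656, 22.827, 2.584, 88.041, -1.071, 69.15, -2.905], TCP at [0.23, -0.608, 0.256] pointing down, gripper open.
Joint ranges: [-161.44, 161.44], [-28.35, 127.94], [-78.24, 83.42], [0, 140.83], [-78.03, 258.03], [13.02, 114.36], [-168.23, 168.23]. Speed limits (degrees/s): [147.25, 147.25, 180, 180, 180, 180, 180].

## Interface

Orientations are given as a 3x3 rotation matrix whose columns are the frame's x, y, z axes.
In Python, from cell import * gives the robot as it stands.
- The arm moves only by the shell command python3 -m jog 'ROWS' [OPENING]. ROWS is JSON, a list of rows, each an object with "translation": the shift along the tool's x, y, z in m, a list of three; "turn": the turn about the tool's z in degrees. In form: [{"translation": [x, y, z], "turn": turn}, ...]. A call has 1 to 8 rows; each row shifts and turns the commanded pose from where the row before left it, along the tool's axes as they then stand; what a row does not reach is not made up. A row lasts 1/12 s, in which the tool goes at most 41.7 mm and 7.16 degrees, less where a joint would pass 70% of its speed; a pose out of reach is approached as far as the arm can. A call with a gripper value outside its range is refused whole. OPENING is the opening in per cent of the stroke, from 0 (shut) to 100 (fully open), set as the call begins (- or left out, the last holds). The fingers move at their own pace and stop on an object; the grip force is fixed at half the most. Time passes only in rows, so rows that do not move let the fingers close. It gives the time, the measured TCP pose, the force and the opening at its end, in the units of the state.
- get_obs(): the state, without advancing time (a new reading comes with each control period).
- capture(name): name is "scene" or "side" or "wrist"; returns the picture (420x560x3 uint8, blue, green, red); there is no depth.
- get_calibration(name): a dict with "K" (3x3 intrinsics, pixels), "dist" ([k1, k2, p1, p2, k3] as OpenCV has them; the pictures are not rectified), "R" (3x3) and "t" (3): a world point X has camera coordinates R X + t. Camera axes: x right, y down, z forward; pixel columns grow to the right and rows downward; lengths in m; the calibration is good to about 2 mm. A picture is of the moment at which its call begins: read the wrist's pose just before it. get_calibration takes no time and is no camera call; for the wrist camera it gives the pose at the moment of the call.
- finish_job(): hands the job in, once; it reports no verdict.
The state is a dict: "clock": time; "joint_pos": joint angles; "joint_velocities": joint speeds; "joint_efforts": joint torques, N m; "eef_pos": TCP position; "eef_rot": TCP orientation; "wrist_force": force on the tool from outside, world axes, zero at the start; "wrist_torque": the same for the moment, N m; "grip_width": opening from 0.0 (shut) to 1.0 (fully open).
Only numpy, scipy, OpenCV 4.12 (cv2) and the standard library are available. Lean on these libraries where they do the work, as an engineer would, in place of code of your own. Each camera call takes 0.05 s, during which the arm holds its last target.

## Working session

There is one attempt and no reset: what is moved stays moved. The work goes in short steps, Python scripts to look and compute and a shell command to move; the robot and the scene stay as the last step left them, time stands still between calls to the robot, and variables do not carry over. Pictures are saved under pics/ and viewed, and the job is handed in when it is done.

```bash
ls; mkdir -p pics
python3 - <<'E'
from cell import *
import cv2,numpy as np
np.set_printoptions(precision=4,suppress=True)
o=get_obs(); print(o)
for n in ["scene","side","wrist"]:
    c=get_calibration(n); print(n,c)
    cv2.imwrite(f"pics/{n}0.png",capture(n))
E
```

```text
pics
{'clock': 0.0, 'joint_pos': array([63.6551, 22.8727,  2.5792, 88.117 , -1.0715, 69.1481, -2.9058]), 'joint_velocities': array([ 0.0345, -0.097 ,  0.0249, -0.0585,  0.0304,  0.0315,  0.0012]), 'joint_efforts': array([  0.0005, -47.5124,   1.3646, -25.4215,   0.0114,   0.0095,
         0.    ]), 'eef_pos': array([ 0.2293, -0.6076,  0.2552]), 'eef_rot': array([[ 0.9356,  0.3531, -0.0008],
       [ 0.3531, -0.9356,  0.0018],
       [-0.0001, -0.002 , -1.    ]]), 'wrist_force': array([-0.091 ,  0.8447,  0.2876]), 'wrist_torque': array([ 0.0061, -0.035 , -0.0073]), 'grip_width': 1.000004814879963}
scene {'K': array([[416.4635,   0.    , 287.2072],
       [  0.    , 416.4635, 203.8138],
       [  0.    ,   0.    ,   1.    ]]), 'dist': array([-0.0035,  0.    ,  0.    ,  0.    ,  0.    ]), 'R': array([[-0.7312,  0.6821, -0.0134],
       [ 0.3832,  0.3944, -0.8352],
       [-0.5644, -0.6158, -0.5497]]), 't': array([ 0.4097, -0.1127,  1.2766])}
side {'K': array([[537.5967,   0.    , 289.284 ],
       [  0.    , 537.5967, 206.1499],
       [  0.    ,   0.    ,   1.    ]]), 'dist': array([-0.177,  0.   ,  0.   ,  0.   ,  0.   ]), 'R': array([[-0.992 , -0.1241,  0.0223],
       [-0.0945,  0.6155, -0.7824],
       [ 0.0834, -0.7783, -0.6224]]), 't': array([0.5608, 0.1689, 1.3706])}
wrist {'K': array([[329.4628,   0.    , 273.2986],
       [  0.    , 329.4628, 213.6894],
       [  0.    ,   0.    ,   1.    ]]), 'dist': array([-0.047,  0.   ,  0.   ,  0.   ,  0.   ]), 'R': array([[ 0.353 , -0.9356, -0.0026],
       [-0.9037, -0.3416,  0.2582],
       [-0.2425, -0.0888, -0.9661]]), 't': array([-0.6486, -0.034 ,  0.3782])}
```

View pics/scene0.png

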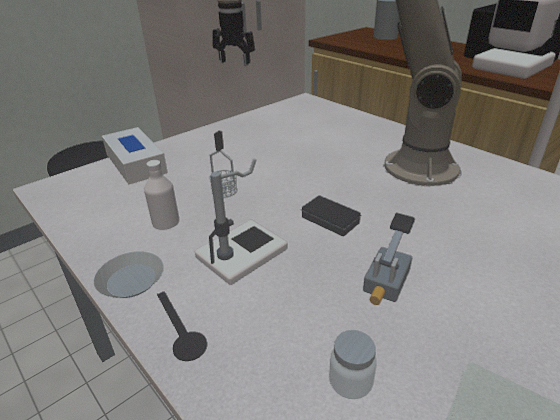

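View pics/side0.png

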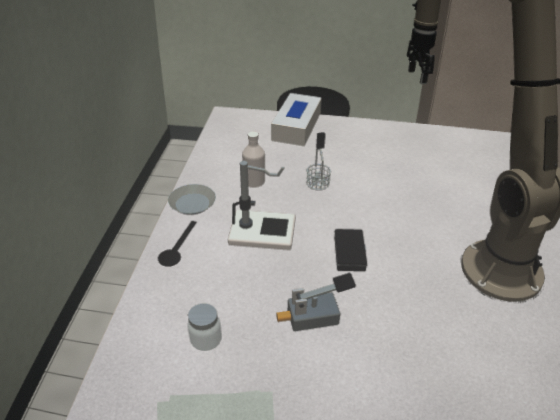

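View pics/wrist0.png

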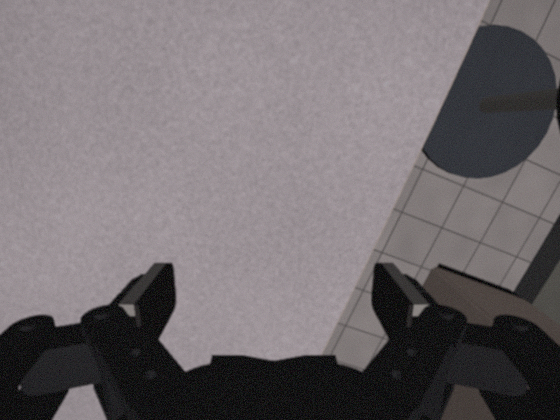

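The scene view shows the basket grip near (219,140), hook tip near (253,162) and lever pad near (402,222). In the side view they are near (321,140), (281,172) and (344,283). I'll enlarge these areas for exact pixels.

```bash
cat > h.py <<'E'
from cell import *
import cv2,numpy as np
np.set_printoptions(precision=4,suppress=True)
def ray(n,p,cal=None):
    c=cal or get_calibration(n)
    u=cv2.undistortPoints(np.array([[p]],float),np.array(c["K"]),np.array(c["dist"]))[0,0]
    R=np.array(c["R"]);t=np.array(c["t"])
    d=R.T@np.array([u[0],u[1],1]); return -R.T@t, d/np.linalg.norm(d)
def plane(n,p,z,cal=None):
    o,d=ray(n,p,cal); return o+d*(z-o[2])/d[2]
def tri(views):
    A=np.zeros((3,3));b=np.zeros(3);L=[]
    for v in views:
        o,d=ray(*v);M=np.eye(3)-np.outer(d,d);A+=M;b+=M@o;L.append((o,d))
    X=np.linalg.solve(A,b); return X,[np.linalg.norm((np.eye(3)-np.outer(d,d))@(X-o)) for o,d in L]
def proj(n,X,cal=None):
    c=cal or get_calibration(n); R=np.array(c["R"])
    return cv2.projectPoints(np.array(X,float).reshape(-1,1,3),cv2.Rodrigues(R)[0],np.array(c["t"]),np.array(c["K"]),np.array(c["dist"]))[0][:,0]
def crop(img,x,y,w,h,s,f):
    c=cv2.resize(img[y:y+h,x:x+w],None,fx=s,fy=s,interpolation=cv2.INTER_CUBIC)
    for i in range(0,w,10):
        cv2.putText(c,str(x+i),(i*s,8),0,.3,(0,0,255)); cv2.line(c,(i*s,10),(i*s,14),(0,0,255))
    for i in range(0,h,10):
        cv2.putText(c,str(y+i),(0,i*s+4),0,.3,(0,0,255))
    cv2.imwrite(f,c)
E
python3 - <<'E'
from h import *
a=cv2.imread("pics/scene0.png");b=cv2.imread("pics/side0.png")
crop(a,190,120,100,150,4,"pics/c1.png");crop(b,220,125,120,125,5,"pics/c2.png")
x=a[205:305,355:420];y=b[270:335,270:365]
crop(a,355,205,70,100,5,"pics/c3.png");crop(b,270,265,95,70,6,"pics/c4.png")
E
```

```text
(no output)
```

View pics/c1.png

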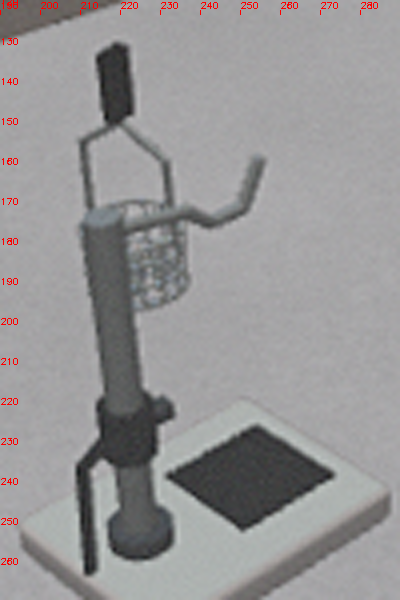

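View pics/c2.png

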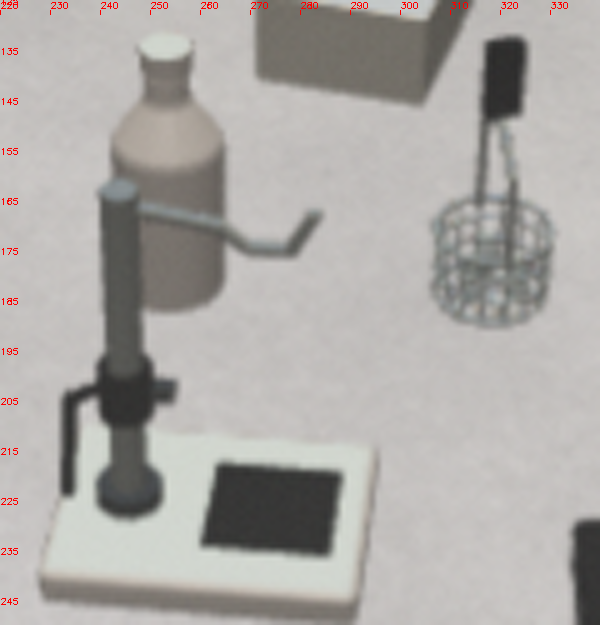

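View pics/c3.png

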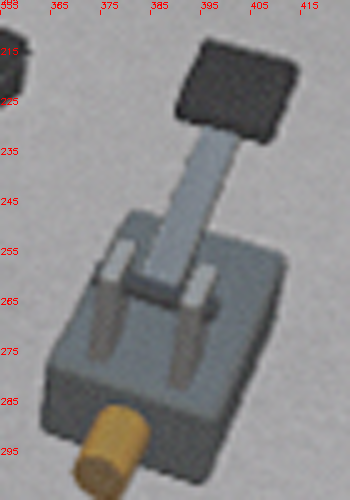

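View pics/c4.png

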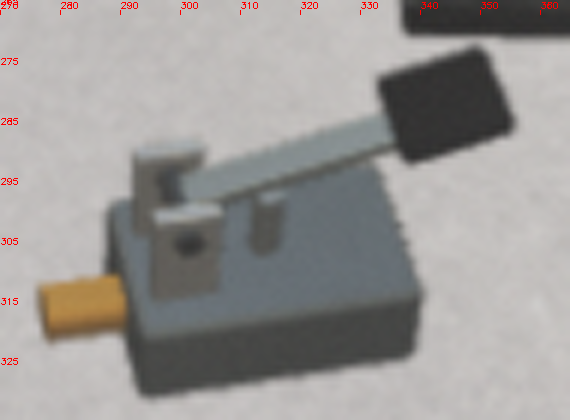

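Run:
```python
from h import *
S=lambda x,y:(190+x/4,120+y/4); D=lambda x,y:(220+x/5,125+y/5)
S2=lambda x,y:(355+x/5,205+y/5); D2=lambda x,y:(270+x/6,265+y/6)
def P(nm,a,b): 
    X,e=tri([("scene",a),("side",b)]);print(nm,X,np.round(e,4)); return X
P("grip",S(116,84),D(505,79)); P("bail",S(117,124),D(491,119))
s=P("seat axis",S(228,215),D(271,249)); b1=P("bend in",S(213,222),D(248,246));b2=P("bend out",S(243,207),D(293,251));t=P("tip",S(259,160),D(318,214))
c=P("coltop",S(105,216),D(118,188))
P("shoulderL?",S(84,140),D(484,150));P("shoulderR",S(168,162),D(513,182))
print("yaw hook", np.degrees(np.arctan2(*(s-c)[[1,0]])),np.linalg.norm((s-c)[:2]), np.degrees(np.arctan2(*(t-c)[[1,0]])))
# foot corners
for nm,p in dict(L=(22,535),T=(243,400),R=(388,490),B=(170,583)).items(): print("foot",nm,plane("scene",S(*p),.024))
for nm,p in dict(a=(85,430),b=(378,447),c=(357,600),d=(40,577)).items(): print("footS",nm,plane("side",D(*p),.024))
print("basket rim centre side",plane("side",D(492,222),.05), "scene rim", plane("scene",S(147,226),.05), "side bottom",plane("side",D(492,300),0.0))
P("pad",S2(238,91),D2(446,104))
for nm,p in dict(a=(208,38),b=(298,65),c=(270,143),d=(176,117)).items(): print("padS",nm,plane("scene",S2(*p),.113))
for nm,p in dict(a=(480,45),b=(514,128),c=(410,164),d=(377,78)).items(): print("padD",nm,plane("side",D2(*p),.113))
P("pivot ears", S2(160,262),D2(178,180))
for n,p in dict(bottle=(160,225),jar=(352,393),).items(): print(n,plane("scene",p,0))
print("bottle cap",plane("scene",(153,163),.17),plane("side",D(166,42),.17),"jar",plane("scene",(355,343),.085),plane("side",(204,314),.085),"case",plane("scene",(331,213),.034),plane("side",(350,245),.034))
```

```text
grip [ 0.5143 -0.3091  0.1529] [0.0005 0.0005]
bail [ 0.5207 -0.3033  0.1282] [0.0006 0.0006]
seat axis [ 0.6152 -0.0595  0.1943] [0.0007 0.0007]
bend in [ 0.6266 -0.0575  0.1958] [0.0011 0.0011]
bend out [ 0.6042 -0.0606  0.1939] [0.0004 0.0004]
tip [ 0.592  -0.0607  0.2172] [0.0008 0.0008]
coltop [ 0.6914 -0.0546  0.2259] [0.0011 0.0011]
shoulderL? [ 0.5258 -0.3322  0.0986] [0.0088 0.0088]
shoulderR [ 0.5042 -0.2729  0.1056] [0.0007 0.0007]
yaw hook -176.38272576118206 0.07634453934636053 -176.5302906505633
foot L [ 0.7378 -0.1034  0.024 ]
foot T [ 0.571  -0.1183  0.024 ]
foot R [0.567  0.0069 0.024 ]
foot B [ 0.7028 -0.0157  0.024 ]
footS a [ 0.7271 -0.1102  0.024 ]
footS b [ 0.5631 -0.1201  0.024 ]
footS c [0.5595 0.0063 0.024 ]
footS d [0.7261 0.0136 0.024 ]
basket rim centre side [ 0.5166 -0.3123  0.05  ] scene rim [ 0.5111 -0.2949  0.05  ] side bottom [ 0.5129 -0.301   0.    ]
pad [0.42   0.1998 0.1053] [0.001 0.001]
padS a [0.4076 0.1759 0.113 ]
padS b [0.3976 0.213  0.113 ]
padS c [0.4511 0.2347 0.113 ]
padS d [0.4633 0.1993 0.113 ]
padD a [0.4089 0.1737 0.113 ]
padD b [0.3948 0.2144 0.113 ]
padD c [0.4316 0.2373 0.113 ]
padD d [0.4461 0.1962 0.113 ]
pivot ears [0.5148 0.2326 0.0877] [0.0009 0.0009]
bottle [ 0.7281 -0.2872  0.    ]
jar [0.7316 0.3337 0.    ]
bottle cap [ 0.7131 -0.2848  0.17  ] [ 0.7109 -0.2915  0.17  ] jar [0.7104 0.3142 0.085 ] [0.7107 0.3159 0.085 ] case [0.4198 0.0068 0.034 ] [ 0.4082 -0.0051  0.034 ]
```

```bash
python3 -m jog '[{"translation":[0.033,-0.016,0],"turn":0},{"translation":[0.033,-0.016,0],"turn":0},{"translation":[0.033,-0.016,0],"turn":0},{"translation":[0.033,-0.016,0],"turn":0},{"translation":[0.033,-0.016,0],"turn":0},{"translation":[0.033,-0.016,0],"turn":0},{"translation":[0.033,-0.016,0],"turn":0},{"translation":[0.033,-0.016,0],"turn":0}]' 100
python3 -m jog '[{"translation":[0.033,-0.016,0],"turn":0},{"translation":[0.025,-0.016,0],"turn":0},{"translation":[0.015,-0.012,0],"turn":0},{"translation":[0,0,0],"turn":0},{"translation":[0,0,0],"turn":0}]'
python3 - <<'E'
from h import *
o=get_obs(); print(o["clock"],o["eef_pos"],o["eef_rot"])
c=get_calibration("wrist"); im=capture("wrist");cv2.imwrite("pics/w1.png",im)
for X in [(0.515,-0.308,0.18),(.515,-.308,.128)]: print(proj("wrist",X,c))
import pickle;pickle.dump(c,open("w1.pkl","wb"))
E
```

```text
clock: 0.82
eef_pos: [0.4321, -0.3936, 0.2562]
eef_rot: [[0.936, 0.353, -0.0], [0.353, -0.936, 0.0], [-0.0, -0.0, -1.0]]
wrist_force: [0.3, -0.3, -0.4]
grip_width: 1.0
clock: 1.23
eef_pos: [0.4845, -0.3271, 0.256]
eef_rot: [[0.935, 0.356, -0.001], [0.356, -0.935, 0.0], [-0.001, -0.0, -1.0]]
wrist_force: [-0.8, -1.1, -0.7]
grip_width: 0.994
1.2333 [ 0.4845 -0.3271  0.256 ] [[ 0.9345  0.3559 -0.0006]
 [ 0.3559 -0.9345  0.0001]
 [-0.0006 -0.0003 -1.    ]]
[[261.7914 177.325 ]]
[[264.2383 166.7002]]
```

View pics/w1.png

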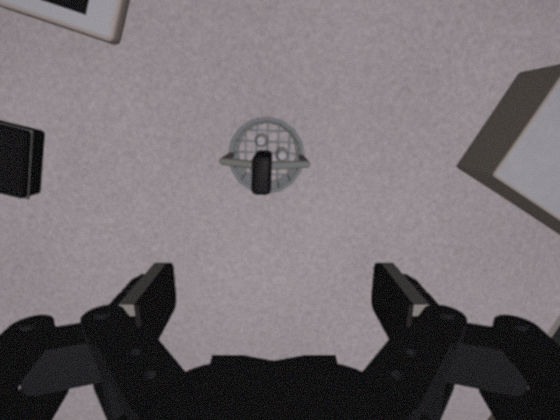

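The wrist view shows the grip block at about (262,173). The bail runs level from (222,160) to (308,163), so the jaws are nearly aligned with it. I'll enlarge it.

Run:
```python
from h import *
im=cv2.imread("pics/w1.png");crop(im,210,105,110,100,7,"pics/w1c.png")
```

```text
(no output)
```

View pics/w1c.png

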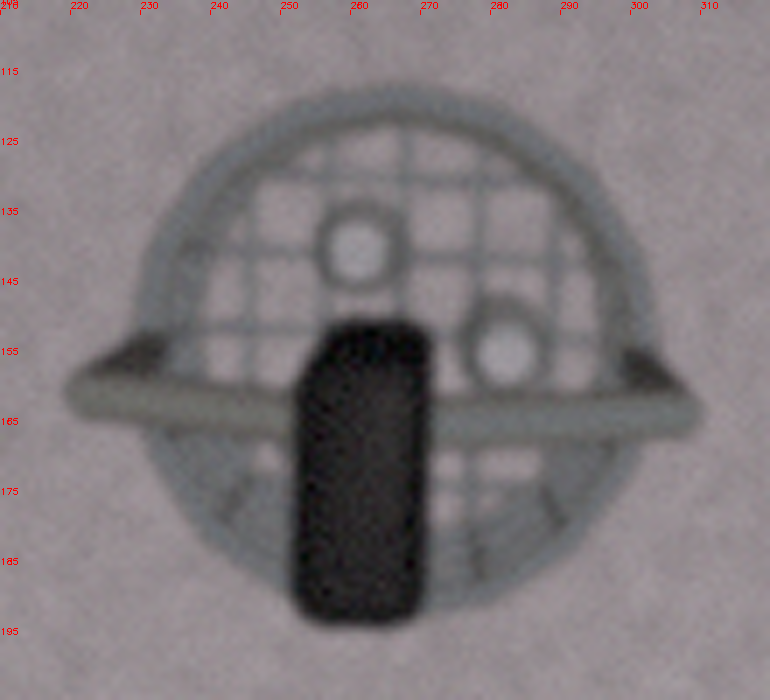

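Run:
```python
from h import *
import pickle;c=pickle.load(open("w1.pkl","rb"))
W=lambda x,y:(210+x/7,105+y/7)
print(plane("wrist",W(360,498),.18,c))
a=plane("wrist",W(75,393),.103,c);b=plane("wrist",W(695,412),.103,c);print(a,b,(a+b)/2,np.linalg.norm(a-b))
print("basket y dir angle",np.degrees(np.arctan2(*(a-b)[[1,0]])))
l=plane("wrist",W(130,300),.05,c);r=plane("wrist",W(658,300),.05,c);print((l+r)/2,np.linalg.norm(l-r))
R=np.array(get_obs()["eef_rot"]);p=np.array(get_obs()["eef_pos"])
g=plane("wrist",W(360,498),.18,c);g[2]=.155
print("tool delta",R.T@(g-p), "tool y ang",np.degrees(np.arctan2(-R[1,1],-R[0,1])))
```

```text
[ 0.5156 -0.3076  0.18  ]
[ 0.5036 -0.2736  0.103 ] [ 0.5272 -0.342   0.103 ] [ 0.5154 -0.3078  0.103 ] 0.07235101501677373
basket y dir angle 109.07516381595566
[ 0.5232 -0.3047  0.05  ] 0.07288128210127043
tool delta [ 0.0377 -0.0086  0.101 ] tool y ang 110.6705913491434
```

```bash
python3 -m jog '[{"translation":[0.02,-0.005,0],"turn":1.6},{"translation":[0.0175,-0.004,0],"turn":0},{"translation":[0,0,0.01],"turn":0},{"translation":[0,0,0.02],"turn":0},{"translation":[0,0,0.02],"turn":0},{"translation":[0,0,0.02],"turn":0},{"translation":[0,0,0.02],"turn":0},{"translation":[0,0,0],"turn":0}]'
python3 -m jog '[{"translation":[0,0,0],"turn":0},{"translation":[0,0,0],"turn":0}]'
python3 - <<'E'
from h import *
print(get_obs()["eef_pos"])
cv2.imwrite("pics/w2.png",capture("wrist"))
E
```

```text
clock: 1.95
eef_pos: [0.5117, -0.3079, 0.1616]
eef_rot: [[0.946, 0.324, -0.009], [0.324, -0.946, 0.003], [-0.007, -0.006, -1.0]]
wrist_force: [-1.2, 0.3, -0.5]
grip_width: 0.998
clock: 2.12
eef_pos: [0.516, -0.3085, 0.1672]
eef_rot: [[0.946, 0.325, 0.001], [0.325, -0.946, -0.001], [0.0, 0.001, -1.0]]
wrist_force: [-0.1, -0.3, 1.0]
grip_width: 1.001
[ 0.516  -0.3085  0.1672]
```

View pics/w2.png

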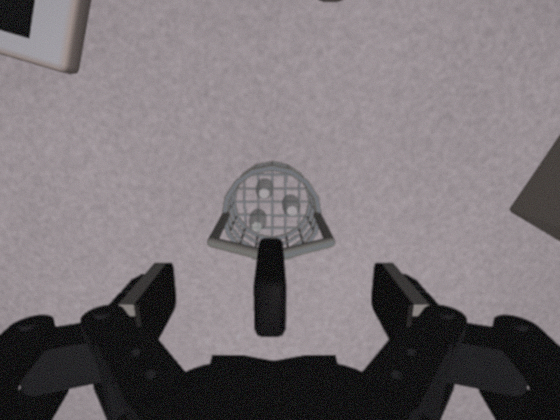

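The grip block at x≈270 is centred between the fingers (175 to 373), so I'll close.

```bash
python3 -m jog '[{"translation":[0,0,0],"turn":0},{"translation":[0,0,0],"turn":0},{"translation":[0,0,0],"turn":0},{"translation":[0,0,0],"turn":0},{"translation":[0,0,0],"turn":0},{"translation":[0,0,0],"turn":0},{"translation":[0,0,0],"turn":0},{"translation":[0,0,0],"turn":0}]' 0
python3 -m jog '[{"translation":[0,0,0],"turn":0},{"translation":[0,0,0],"turn":0},{"translation":[0,0,0],"turn":0},{"translation":[0,0,-0.005],"turn":0},{"translation":[0,0,-0.01],"turn":0},{"translation":[0,0,-0.015],"turn":0},{"translation":[0,0,0],"turn":0},{"translation":[0,0,0],"turn":0}]'
python3 - <<'E'
from h import *
print(get_obs()["eef_pos"],get_obs()["wrist_force"])
cv2.imwrite("pics/w3.png",capture("wrist"));crop(capture("side"),270,80,100,120,5,"pics/d3.png")
E
```

```text
clock: 2.83
eef_pos: [0.5165, -0.3072, 0.1665]
eef_rot: [[0.945, 0.327, 0.001], [0.327, -0.945, -0.0], [0.0, 0.001, -1.0]]
wrist_force: [0.3, -0.1, 0.8]
grip_width: 0.136
clock: 3.5
eef_pos: [0.5167, -0.3072, 0.1972]
eef_rot: [[0.945, 0.327, 0.002], [0.327, -0.945, -0.001], [0.001, 0.002, -1.0]]
wrist_force: [0.1, 0.6, -2.3]
grip_width: 0.133
[ 0.5167 -0.3072  0.1972] [ 0.1096  0.6128 -2.3263]
```

View pics/w3.png

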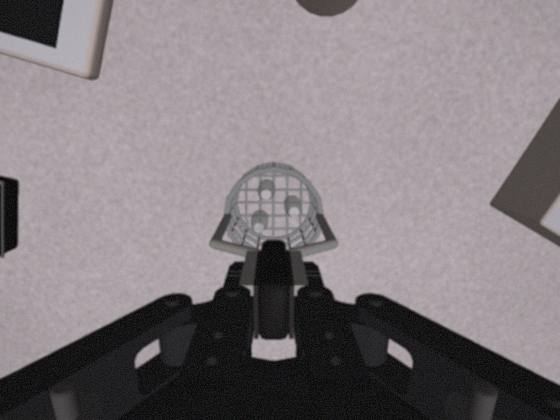

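View pics/d3.png

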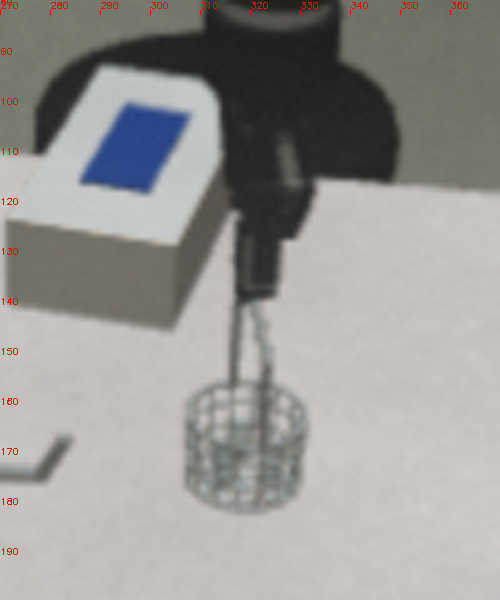

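```bash
python3 -m jog '[{"translation":[0,0,-0.02],"turn":0},{"translation":[0,0,-0.02],"turn":0},{"translation":[0,0,-0.02],"turn":0},{"translation":[0,0,-0.02],"turn":0},{"translation":[0.005,-0.012,0],"turn":0},{"translation":[0.008,-0.020,0],"turn":0},{"translation":[0.008,-0.020,0],"turn":0},{"translation":[0.008,-0.020,0],"turn":0}]'
python3 -m jog '[{"translation":[0.008,-0.020,0],"turn":0},{"translation":[0.008,-0.020,0],"turn":0},{"translation":[0.008,-0.020,0],"turn":0},{"translation":[0.008,-0.020,0],"turn":0},{"translation":[0.008,-0.020,0],"turn":0},{"translation":[0.008,-0.020,0],"turn":0},{"translation":[0.008,-0.018,0],"turn":0},{"translation":[0.007,-0.014,0],"turn":0}]'
python3 -m jog '[{"translation":[0,0,0],"turn":3},{"translation":[0,0,0],"turn":4},{"translation":[0,0,0],"turn":4},{"translation":[0,0,0],"turn":4.4},{"translation":[0,0,0],"turn":0},{"translation":[0,0,0],"turn":0},{"translation":[0,0,0],"turn":0}]'
python3 - <<'E'
from h import *
o=get_obs();print(o["clock"],o["eef_pos"],o["eef_rot"],o["wrist_force"])
cv2.imwrite("pics/s4.png",capture("scene"));crop(capture("side"),230,80,110,120,5,"pics/d4.png")
cv2.imwrite("pics/w4.png",capture("wrist"))
crop(cv2.imread("pics/s4.png"),190,80,110,150,4,"pics/s4c.png")
import pickle;pickle.dump(get_calibration("wrist"),open("w4.pkl","wb"))
E
```

```text
clock: 4.27
eef_pos: [0.5192, -0.2272, 0.2742]
eef_rot: [[0.945, 0.327, -0.003], [0.327, -0.945, 0.002], [-0.002, -0.003, -1.0]]
wrist_force: [0.5, 0.2, -2.3]
grip_width: 0.133
clock: 4.93
eef_pos: [0.5286, -0.0619, 0.2743]
eef_rot: [[0.944, 0.329, -0.003], [0.329, -0.944, 0.001], [-0.003, -0.002, -1.0]]
wrist_force: [0.1, 0.1, -2.1]
grip_width: 0.131
clock: 5.52
eef_pos: [0.5293, -0.0646, 0.2753]
eef_rot: [[0.998, 0.066, -0.002], [0.066, -0.998, 0.0], [-0.002, -0.0, -1.0]]
wrist_force: [0.5, -0.7, -2.6]
grip_width: 0.134
5.5167 [ 0.5293 -0.0646  0.2753] [[ 0.9978  0.0663 -0.0016]
 [ 0.0663 -0.9978  0.0003]
 [-0.0016 -0.0004 -1.    ]] [ 0.5208 -0.733  -2.5812]
```

View pics/s4c.png

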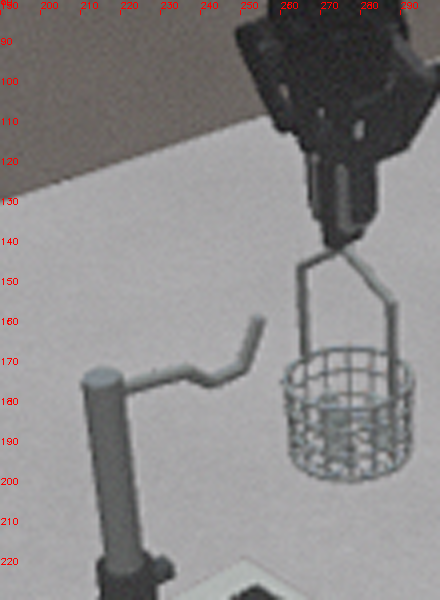

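View pics/d4.png

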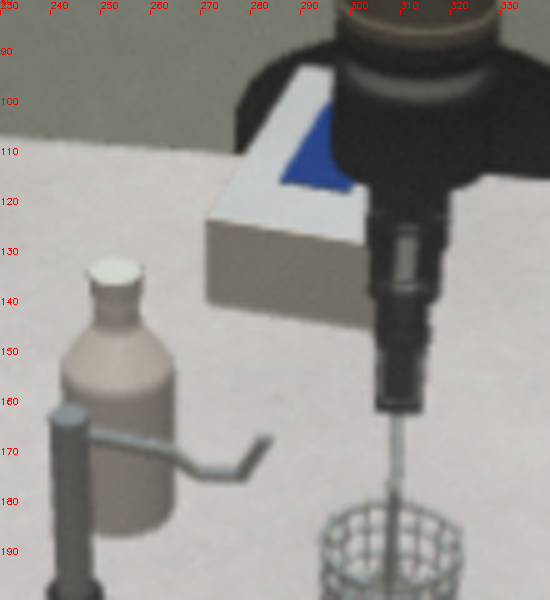

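View pics/w4.png

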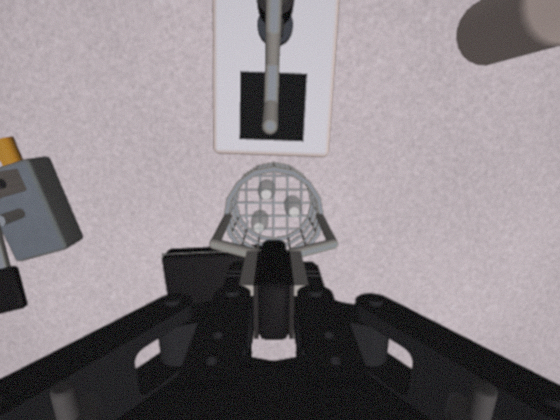

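The hook line (tip near (269,127)) lies straight ahead of the bail and the basket is upright. Next I'll check the lateral offset.

Run:
```python
from h import *
import pickle;c=pickle.load(open("w4.pkl","rb"))
t=plane("wrist",(269.5,125),.218,c); s=plane("wrist",(272.5,60),.21,c);print(t,s,"dir",np.degrees(np.arctan2(*(s-t)[[1,0]])))
o=get_obs();R=np.array(o["eef_rot"]);p=np.array(o["eef_pos"]);print(R.T@(t-p),R.T@(s-p),R.T@(np.array([.6155,-.0595,.2415])-p))
```

```text
[ 0.5947 -0.0589  0.218 ] [ 0.6274 -0.0583  0.21  ] dir 1.0260602743571563
[ 0.0652 -0.002   0.0579] [ 0.0979 -0.0005  0.0659] [ 0.0859 -0.      0.0344]
```

```bash
python3 -m jog '[{"translation":[0.008,0,-0.002],"turn":0},{"translation":[0.013,0,0],"turn":0},{"translation":[0.013,0,0],"turn":0},{"translation":[0.013,-0.001,0],"turn":0},{"translation":[0.013,0,0],"turn":0},{"translation":[0.013,0,0],"turn":0},{"translation":[0.008,0,0],"turn":0},{"translation":[0.005,0,0],"turn":0}]'
python3 -m jog '[{"translation":[0,0,0],"turn":0},{"translation":[0,0,0],"turn":0}]'
python3 - <<'E'
from h import *
o=get_obs();print(o["clock"],o["eef_pos"],o["wrist_force"])
crop(capture("scene"),190,80,110,150,4,"pics/s5.png");crop(capture("side"),230,80,110,120,5,"pics/d5.png")
E
```

```text
clock: 6.33
eef_pos: [0.617, -0.0585, 0.2781]
eef_rot: [[0.998, 0.064, 0.0], [0.064, -0.998, 0.0], [0.0, -0.0, -1.0]]
wrist_force: [-0.4, -0.1, -2.2]
grip_width: 0.129
clock: 6.5
eef_pos: [0.6155, -0.0588, 0.2781]
eef_rot: [[0.998, 0.064, -0.001], [0.064, -0.998, -0.0], [-0.001, 0.0, -1.0]]
wrist_force: [-1.0, -0.8, -2.3]
grip_width: 0.135
6.5 [ 0.6155 -0.0588  0.2781] [-1.0078 -0.8327 -2.3432]
```

View pics/s5.png

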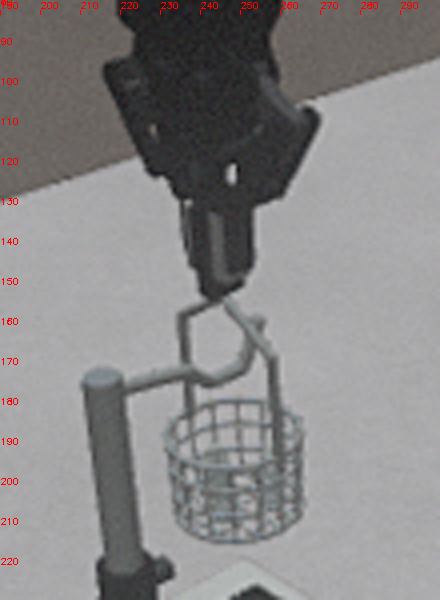

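View pics/d5.png

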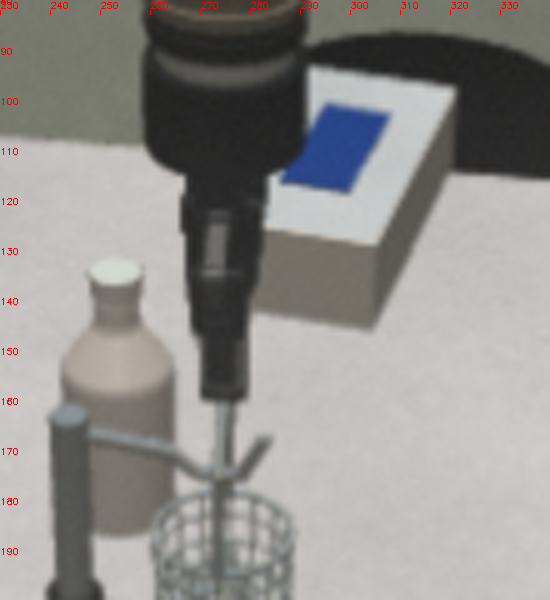

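The hook passes through the bail opening and the bail is above the seat. I'll lower it until the weight transfers, which should be about 36 mm.

```bash
python3 -m jog '[{"translation":[0,0,0.008],"turn":0},{"translation":[0,0,0.008],"turn":0},{"translation":[0,0,0.008],"turn":0},{"translation":[0,0,0.006],"turn":0},{"translation":[0,0,0.002],"turn":0},{"translation":[0,0,0],"turn":0},{"translation":[0,0,0],"turn":0}]'
python3 -m jog '[{"translation":[0,0,0.002],"turn":0},{"translation":[0,0,0],"turn":0},{"translation":[0,0,0],"turn":0}]'
```

```text
clock: 7.18
eef_pos: [0.6156, -0.0587, 0.2461]
eef_rot: [[0.998, 0.064, -0.001], [0.064, -0.998, -0.0], [-0.001, 0.0, -1.0]]
wrist_force: [0.1, 0.3, -2.5]
grip_width: 0.131
clock: 7.43
eef_pos: [0.616, -0.0587, 0.2445]
eef_rot: [[0.998, 0.064, 0.001], [0.064, -0.998, -0.0], [0.001, 0.0, -1.0]]
wrist_force: [1.3, -0.0, -2.2]
grip_width: 0.131
```

```bash
python3 -m jog '[{"translation":[0,0,0.002],"turn":0},{"translation":[0,0,0],"turn":0},{"translation":[0,0,0],"turn":0}]'
python3 -m jog '[{"translation":[0,0,0.001],"turn":0},{"translation":[0,0,0],"turn":0},{"translation":[0,0,0],"turn":0}]'
python3 - <<'E'
from h import *
o=get_obs();print(o["clock"],o["eef_pos"],o["wrist_force"])
crop(capture("scene"),190,80,110,150,4,"pics/s6.png");crop(capture("side"),230,80,110,120,5,"pics/d6.png")
E
```

```text
clock: 7.68
eef_pos: [0.6165, -0.0586, 0.2429]
eef_rot: [[0.998, 0.064, 0.002], [0.064, -0.998, 0.0], [0.002, 0.0, -1.0]]
wrist_force: [2.8, 0.4, 0.3]
grip_width: 0.133
clock: 7.93
eef_pos: [0.6166, -0.0586, 0.2426]
eef_rot: [[0.998, 0.064, 0.003], [0.064, -0.998, -0.0], [0.003, 0.0, -1.0]]
wrist_force: [1.6, -0.2, 5.6]
grip_width: 0.132
7.9333 [ 0.6166 -0.0586  0.2426] [ 1.5568 -0.1782  5.581 ]
```

View pics/s6.png

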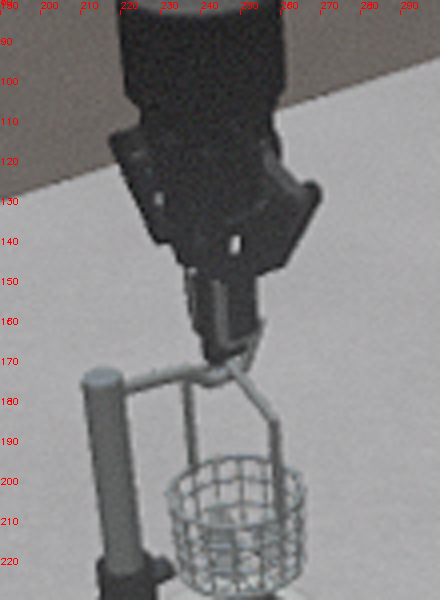

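View pics/d6.png

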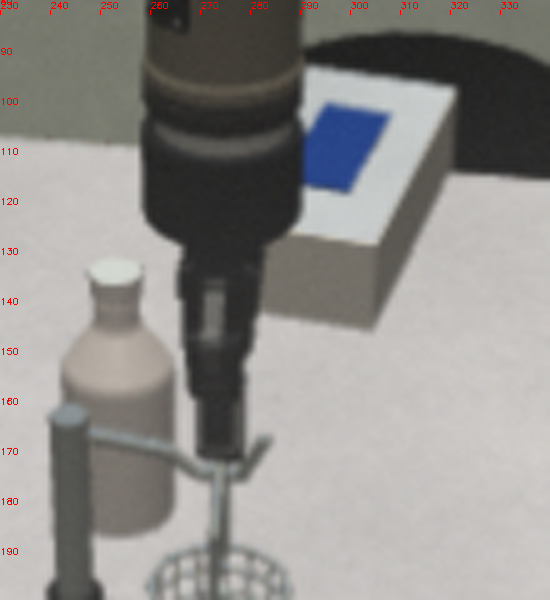

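```bash
python3 -m jog '[{"translation":[0,0,-0.001],"turn":0},{"translation":[0,0,0],"turn":0},{"translation":[0,0,0],"turn":0}]'
python3 -m jog '[{"translation":[0,0,0],"turn":0},{"translation":[0,0,0],"turn":0},{"translation":[0,0,0],"turn":0},{"translation":[0,0,0],"turn":0},{"translation":[0,0,0],"turn":0},{"translation":[0,0,0],"turn":0}]' 60
python3 - <<'E'
from h import *
o=get_obs();print(o["clock"],o["eef_pos"],o["wrist_force"])
crop(capture("scene"),190,80,110,150,4,"pics/s7.png");cv2.imwrite("pics/w7.png",capture("wrist"))
E
```

```text
clock: 8.28
eef_pos: [0.6165, -0.0586, 0.2427]
eef_rot: [[0.998, 0.064, 0.002], [0.064, -0.998, 0.0], [0.002, 0.0, -1.0]]
wrist_force: [3.7, 0.7, 3.1]
grip_width: 0.133
clock: 8.78
eef_pos: [0.6154, -0.0588, 0.242]
eef_rot: [[0.998, 0.064, -0.001], [0.064, -0.998, -0.0], [-0.001, 0.0, -1.0]]
wrist_force: [0.4, 0.4, -0.4]
grip_width: 0.597
8.7833 [ 0.6154 -0.0588  0.242 ] [ 0.444   0.4005 -0.3917]
```

View pics/s7.png

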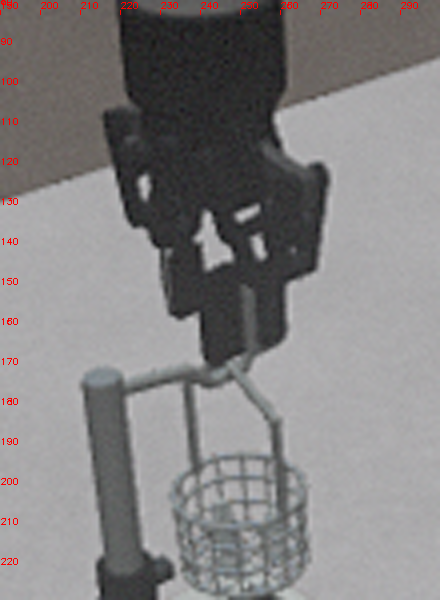

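View pics/w7.png

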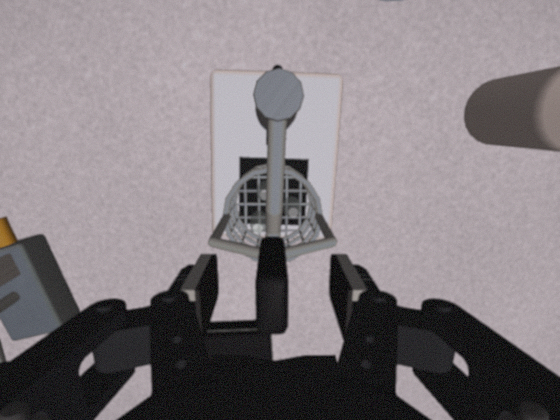

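Wrist and scene views both show the grip block clear of both fingers and the basket hanging. I'll retreat straight up, then check.

```bash
python3 -m jog '[{"translation":[0,0,-0.005],"turn":0},{"translation":[0,0,-0.01],"turn":0},{"translation":[0,0,-0.015],"turn":0},{"translation":[0,0,-0.02],"turn":0},{"translation":[0,0,-0.02],"turn":0},{"translation":[0,0,-0.02],"turn":0},{"translation":[0,0,0],"turn":0},{"translation":[0,0,0],"turn":0}]'
python3 - <<'E'
from h import *
o=get_obs();print(o["clock"],o["eef_pos"],o["wrist_force"])
crop(capture("scene"),190,80,110,150,4,"pics/s8.png");crop(capture("side"),230,110,110,120,5,"pics/d8.png")
E
```

```text
clock: 9.55
eef_pos: [0.6166, -0.0586, 0.3345]
eef_rot: [[0.998, 0.064, 0.004], [0.064, -0.998, -0.0], [0.004, 0.001, -1.0]]
wrist_force: [-0.5, 0.6, -1.4]
grip_width: 0.598
9.55 [ 0.6166 -0.0586  0.3345] [-0.5151  0.6062 -1.4269]
```

View pics/s8.png

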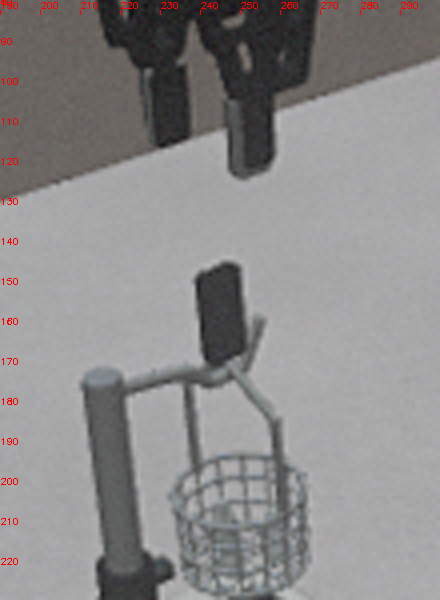

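View pics/d8.png

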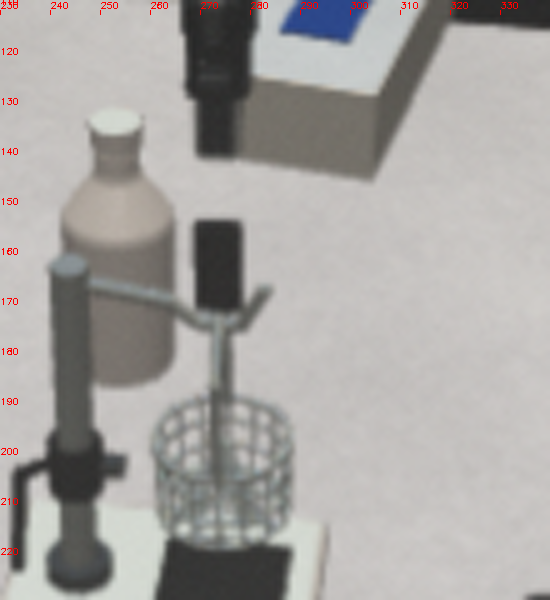

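The basket hangs upright on the seat in both views. Now I'll move over to the valve.

```bash
python3 -m jog '[{"translation":[-0.010,-0.015,0],"turn":0},{"translation":[-0.015,-0.023,0],"turn":0},{"translation":[-0.015,-0.023,0],"turn":0},{"translation":[-0.015,-0.023,0],"turn":0},{"translation":[-0.015,-0.023,0],"turn":0},{"translation":[-0.015,-0.023,0],"turn":0},{"translation":[-0.015,-0.023,0],"turn":0},{"translation":[-0.015,-0.023,0],"turn":0}]'
python3 -m jog '[{"translation":[-0.015,-0.023,0],"turn":-3},{"translation":[-0.015,-0.023,0],"turn":-3},{"translation":[-0.015,-0.023,0],"turn":-3},{"translation":[-0.015,-0.020,0],"turn":-3},{"translation":[-0.006,-0.012,0],"turn":-3},{"translation":[0,0,0],"turn":0},{"translation":[0,0,0],"turn":0},{"translation":[0,0,0],"turn":0}]'
python3 - <<'E'
from h import *
import pickle
o=get_obs();print(o["clock"],o["eef_pos"],o["eef_rot"])
pickle.dump(get_calibration("wrist"),open("w9.pkl","wb"))
cv2.imwrite("pics/w9.png",capture("wrist"))
E
```

```text
clock: 10.32
eef_pos: [0.4881, 0.1103, 0.3311]
eef_rot: [[0.998, 0.064, -0.002], [0.064, -0.998, -0.001], [-0.002, 0.001, -1.0]]
wrist_force: [-0.1, -0.9, -0.9]
grip_width: 0.6
clock: 10.98
eef_pos: [0.4094, 0.1981, 0.3322]
eef_rot: [[0.948, 0.319, 0.0], [0.319, -0.948, -0.001], [0.0, 0.001, -1.0]]
wrist_force: [-0.1, -0.8, -0.2]
grip_width: 0.604
10.9833 [0.4094 0.1981 0.3322] [[ 0.9477  0.319   0.0004]
 [ 0.319  -0.9477 -0.0007]
 [ 0.0001  0.0008 -1.    ]]
```

View pics/w9.png

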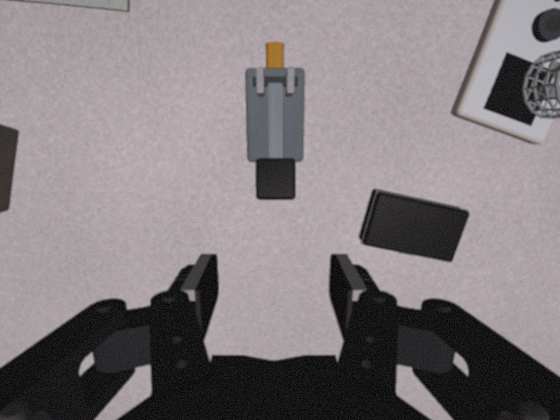

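The pad is at (257–295, 159–199), centre about (275.5,179). The lever is aligned with the image column, so the yaw matches.

Run:
```python
from h import *
import pickle;c=pickle.load(open("w9.pkl","rb"))
p=plane("wrist",(275.5,179),.112,c);e=plane("wrist",(275.5,80),.086,c)
print(p,e,np.linalg.norm((p-e)[:2]));o=get_obs();R=np.array(o["eef_rot"]);print(R.T@(p-o["eef_pos"]))
for q in [(257,159),(295,199)]: print(plane("wrist",q,.113,c))
```

```text
[0.4211 0.1998 0.112 ] [0.5155 0.2316 0.086 ] 0.09956865718064174
[0.0115 0.0017 0.2202]
[0.4346 0.2242 0.113 ]
[0.4078 0.1739 0.113 ]
```

```bash
python3 -m jog '[{"translation":[0.009,0.0015,0.01],"turn":0},{"translation":[0,0,0.02],"turn":0},{"translation":[0,0,0.03],"turn":0},{"translation":[0,0,0.03],"turn":0},{"translation":[0,0,0.03],"turn":0},{"translation":[0,0,0.03],"turn":0},{"translation":[0,0,0.02],"turn":0},{"translation":[0,0,0],"turn":0}]' 0
python3 -m jog '[{"translation":[0,0,0.007],"turn":0},{"translation":[0,0,0],"turn":0},{"translation":[0,0,0],"turn":0},{"translation":[0,0,0],"turn":0}]'
python3 - <<'E'
from h import *
o=get_obs();print(o["clock"],o["eef_pos"],o["wrist_force"],o["grip_width"])
cv2.imwrite("pics/d10.png",cv2.resize(capture("side")[200:340,220:420],None,fx=4,fy=4))
E
```

```text
clock: 11.7
eef_pos: [0.4156, 0.1979, 0.1573]
eef_rot: [[0.948, 0.319, -0.009], [0.319, -0.948, -0.004], [-0.01, 0.0, -1.0]]
wrist_force: [-0.0, -0.4, 0.1]
grip_width: 0.0
clock: 12.03
eef_pos: [0.4191, 0.2008, 0.1565]
eef_rot: [[0.947, 0.32, 0.002], [0.32, -0.947, 0.001], [0.003, -0.0, -1.0]]
wrist_force: [0.5, -0.0, 0.7]
grip_width: 0.0
12.0333 [0.4191 0.2008 0.1565] [ 0.4619 -0.0137  0.7483] 0.0003647202121723414
```

View pics/d10.png

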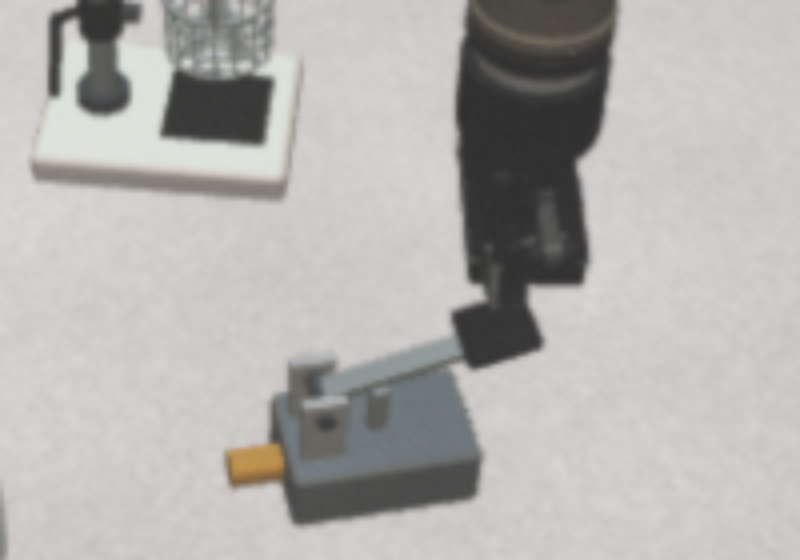

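```bash
python3 -m jog '[{"translation":[0,0,0.006],"turn":0},{"translation":[0,0,0.006],"turn":0},{"translation":[0,0,0.005],"turn":0},{"translation":[0,0,0],"turn":0},{"translation":[0,0,0],"turn":0}]'
python3 -m jog '[{"translation":[0,0,0.005],"turn":0},{"translation":[0,0,0],"turn":0},{"translation":[0,0,0],"turn":0}]'
python3 -m jog '[{"translation":[0,0,0.005],"turn":0},{"translation":[0,0,0.005],"turn":0},{"translation":[0,0,0],"turn":0},{"translation":[0,0,0],"turn":0}]'
```

```text
clock: 12.5
eef_pos: [0.418, 0.2003, 0.1382]
eef_rot: [[0.947, 0.32, -0.0], [0.32, -0.947, -0.0], [-0.0, 0.0, -1.0]]
wrist_force: [-0.5, -0.6, 3.5]
grip_width: 0.001
clock: 12.75
eef_pos: [0.4182, 0.2006, 0.1336]
eef_rot: [[0.947, 0.32, 0.001], [0.32, -0.947, 0.0], [0.001, 0.0, -1.0]]
wrist_force: [-0.4, -1.0, 3.8]
grip_width: -0.002
clock: 13.08
eef_pos: [0.4174, 0.2003, 0.1234]
eef_rot: [[0.947, 0.32, -0.001], [0.32, -0.947, -0.001], [-0.001, 0.0, -1.0]]
wrist_force: [-2.2, -0.3, 5.7]
grip_width: 0.002
```

```bash
python3 -m jog '[{"translation":[0,0,0.005],"turn":0},{"translation":[0,0,0.005],"turn":0},{"translation":[0,0,0.003],"turn":0},{"translation":[0,0,0],"turn":0},{"translation":[0,0,0],"turn":0},{"translation":[0,0,0],"turn":0}]'
python3 -m jog '[{"translation":[0,0,0],"turn":0},{"translation":[0,0,0],"turn":0},{"translation":[0,0,0],"turn":0},{"translation":[0,0,0],"turn":0},{"translation":[0,0,0],"turn":0},{"translation":[0,0,0],"turn":0},{"translation":[0,0,0],"turn":0},{"translation":[0,0,0],"turn":0}]'
python3 - <<'E'
from h import *
cv2.imwrite("pics/d11.png",cv2.resize(capture("side")[120:340,190:420],None,fx=2.7,fy=2.7));cv2.imwrite("pics/s11.png",capture("scene"))
E
```

```text
clock: 13.58
eef_pos: [0.4168, 0.2001, 0.1105]
eef_rot: [[0.947, 0.32, -0.003], [0.32, -0.947, -0.001], [-0.003, 0.001, -1.0]]
wrist_force: [-4.1, -0.8, 7.2]
grip_width: -0.005
clock: 14.25
eef_pos: [0.4167, 0.2001, 0.1106]
eef_rot: [[0.947, 0.32, -0.002], [0.32, -0.947, -0.001], [-0.003, 0.001, -1.0]]
wrist_force: [-4.5, -0.1, 8.1]
grip_width: -0.001
```

View pics/d11.png

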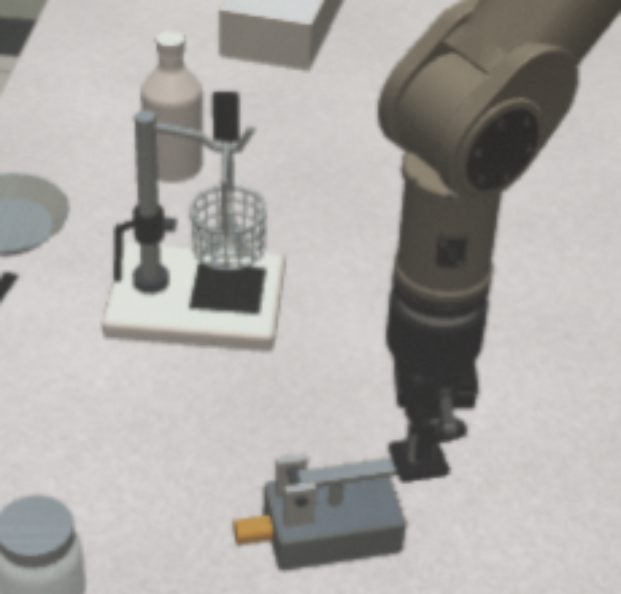

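View pics/s11.png

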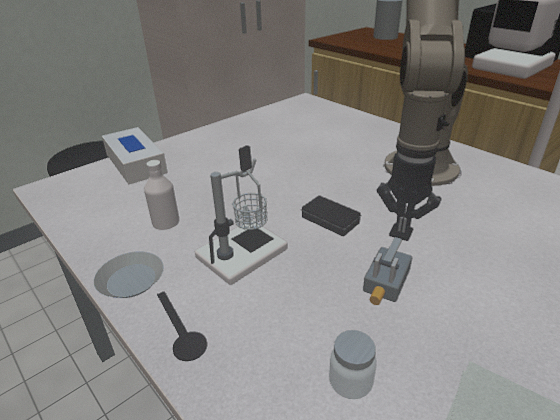

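The lever is level at 8 N, the basket hangs upright, and the bottle, jar and case appear unmoved. I'll hand it in.

Run:
```python
from h import *
o=get_obs();print(o["clock"],o["eef_pos"],o["wrist_force"])
print(finish_job())
```

```text
14.35 [0.4168 0.2001 0.1106] [-3.4894 -1.1583  8.2108]
the job is handed in; nothing more can be done
None
```

I hung the basket by its bail on the hook and let go, and it stayed on the seat and upright. I then pressed the air lever level with shut fingers and handed the job in at 14.35 s while still holding it. The system gives no verdict, so success rests on my own checks below.

- **Basket:** after release, the scene and side views showed it upright on the hook seat with the fingers clear. It looked the same in the last pictures before handing in. I judged stillness from separate pictures, not a measured speed.
- **Lever:** fingertip contact came at the expected height (tool point at 0.138 m). The final tool point was steady at 0.1106 m, which puts the pad at about 85–86 mm (level is 85 mm). The fingers pushed down with about 8 N, also as expected at level, and the side view showed the lever level. There was also a sideways reading of about 4 N at the end.
- **Bystanders:** the bottle, jar and case looked unmoved in the last picture. I compared them by eye and did not re-measure their positions.

No check failed. The one disagreement was the pad height from two views, 105 mm against the stated 113 mm. A wrist-camera check agreed on its horizontal position to about 1 mm, and the contact height bore out the stated figure.

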